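# Show the loose ball in its dish to the document camera

## Robot

A 6-joint arm with a two-finger parallel gripper is mounted at the origin on the work surface. World frame = base frame: x ahead of the robot, y to its left, z up, the work surface at z = 0. Lengths are in mm, angles in degrees, forces in N, time in s.
With the tool pointing down it reaches from about 350 to 850 mm from the base axis. Payload 8.1 kg.
Tool frame: the origin (TCP) lies between the finger pads; the fingertips stand 19 mm ahead of it and the grasp point (between the pads) is the TCP (nose_length is the distance from the TCP to the fingertips, in mm); y points along the fingers, x is the direction in which the jaws open and shut, and the axes are right-handed (so a half turn about y gives the same grasp; the last joint's range is limited). The gripper opens to 85 mm and grips with 20 to 120 N. Pads are 22 mm wide; open, the fingers measure 114 mm over their backs; the gripper's body (76 mm by 85 mm) begins 54 mm behind the grasp point. The pads swing forward as they close: fully open they stand 13 mm farther back than shut.
Start: joints at [63.232, 7.471, 85.268, -0, 87.261, -4.893], TCP at [223.534, 556.811, 250.292] pointing down, gripper open.
Joint ranges: [-169.43, 169.43], [-51.17, 129.36], [1.28, 143.12], [-76.62, 256.62], [0, 156.53], [-152.29, 152.29]. Speed limits (degrees/s): [136.94, 136.94, 159.86, 180, 180, 180].

## Interface

Orientations are given as [roll, pitch, yaw] about the fixed x, y, z axes, in that order (R = Rz(yaw) Ry(pitch) Rx(roll)).
In Python, from bench import sense, snapshot, camera_info, hand_in, nose_length gives the robot as it stands.
- The arm moves only by the tool arm_command, never from a script. Its argument "commands" is a list of rows, each a list of 3 entries, a list of its own where there are three numbers: the opening in per cent of the stroke, from 0 (shut) to 100 (fully open), then the shift along the world's x, y, z in units of 30 mm (1.0 is 30 mm), then the turn, a rotation vector about the world's x, y, z in degrees. A call has 1 to 5 rows; each row shifts and turns the pose as measured when the row begins; what a row does not reach is not made up. A row lasts 1/12 s, in which the tool goes at most 41.7 mm and 7.16 degrees, less where a joint would pass 70% of its speed; a pose out of reach is approached as far as the arm can. A call is refused whole if a number of a shift passes 1 or a number of a turn 7.16, either way. A call with a gripper value outside its range is refused whole. The fingers move at their own pace and stop on an object; "force" is the grip in N (left out, the last holds). Time passes only in rows, so rows that do not move let the fingers close. It gives the time, the measured TCP pose, the force and the opening at its end, in the units of the state.
- sense(): the state, without advancing time (a new reading comes with each control period).
- snapshot(name): name is "side" or "top"; returns the picture (420x560x3 uint8, blue, green, red); there is no depth.
- camera_info(name): a dict with "fx", "fy", "cx", "cy" (pixels), "rvec" (rotation vector, rad) and "tvec" (3), from world to camera coordinates, as OpenCV has them. Camera axes: x right, y down, z forward; pixel columns grow to the right and rows downward; lengths in mm; the calibration is good to about 2 mm. A picture is of the moment at which its call begins. camera_info takes no time and is no camera call.
- hand_in(): hands the job in, once; it reports no verdict.
The state is a dict: "time": time; "joint_pos": joint angles; "qd": joint speeds; "joint_efforts": joint torques, N m; "tool_pos": TCP position; "tcp_rot": TCP orientation; "ft_force": force on the tool from outside, world axes, zero at the start; "wrist_torque": the same for the moment, N m; "finger_gap": finger opening in mm.
Only numpy, scipy, OpenCV 4.12 (cv2) and the standard library are available. Lean on these libraries where they do the work, as an engineer would, in place of code of your own. Each camera call takes 0.05 s, during which the arm holds its last target. There are 200 camera calls.

## Task

Pick up by its arched handle the porcelain dish with the loose brass ball in it, gripping it lightly because it is brittle, and give it a quarter turn so that its thumb tab points straight at the lens of the document camera, keeping the dish level and the ball in its middle all the while. Finish while holding the dish still and level over the centre of the camera's round target disc, with the ball at the height of the lens; do not put it down or let go. Leave everything else where it is.

Things in the scene. Friction and masses are not known exactly. Their poses are not given: they have to be found in the camera images.
- dish: White porcelain dish, brittle, about 0.16 kg, holding the loose ball; stands on a 3 mm mat. Round, 100 mm across, rim 23 mm high, its hollow rising from the middle at 6 degrees to 16 mm radius, then 15 degrees. Origin: centre of the underside; z up. A thumb tab sticks out of the rim along +x; two uprights of an arched handle stand at y = +-49 mm.
- dish_grip (a point): Centre of the handle's straight level bar, 84 mm above the dish's underside, over its middle. The bar runs along the dish's y, 104 mm long, 10 mm thick (along x), 12 mm tall, 48 mm clear above the ball. A grip of 8 to 12 N on each side holds the dish well; it cracks at 25 N a side (50 N in all).
- dish_mid (a point): Where the ball's centre lies when it rests in the middle of the dish: 17 mm above the dish's underside, on its axis (67 mm below the handle bar's centre).
- dish_tab (a point): Outer end of the dish's thumb tab (26 mm wide, 5 mm thick), 71 mm from the dish's axis along the dish's +x, 19.5 mm above its underside.
- ball_center (a point): Centre of the loose brass ball, 18 mm across, 25 g, free to roll in the hollow of the dish; it rolls off the middle if the dish is tilted over 6 degrees or carried with jerks.
- stand: Fixed document camera: a round target disc (100 mm across, 4 mm thick, white, black centre dot) joined by a flat bar to a black box camera on a short post, whose lens looks level across the disc. Origin: centre of the disc's underside; +x points from the disc to the camera, z up. The camera spans x = 120 (lens front) to 240 mm, 110 mm wide, 150 mm tall.
- target (a point): Centre of the target disc's upper face.
- lens (a point): Centre of the front glass of the camera's lens (52 mm across), 115 mm above the stand's underside, 120 mm from the disc's centre; it looks along the stand's -x.
- spare: Bystander to leave alone: an identical dish with nothing in it. Origin: centre of its underside.
- jar: Bystander to leave alone: closed jar, 60 mm across, 75 mm tall. Origin: centre of its underside.
- weight: Bystander to leave alone: steel knobbed paper weight, 44 mm across, 42 mm tall. Origin: centre of its underside.
- brush: Bystander to leave alone: flat brush with a wooden handle, lying down, 170 mm long. Origin: on its underside, along the handle.
- book: Bystander to leave alone: small bound book lying flat, 140 x 194 x 30 mm. Origin: centre of its underside.
- loupe: Bystander to leave alone: black waisted loupe, 36 mm across, 34 mm tall. Origin: centre of its underside.
- eraser: Bystander to leave alone: white eraser block, 45 x 20 x 13 mm. Origin: centre of its underside.

How it is judged:
By the outcome, as a careful person would: the job done as asked, in the order asked, and still so for the second after the job is handed in, while the arm keeps its last pose, push and grip.
It also fails if it takes over 54 s, if anything falls off the work surface, if the arm or the gripper's body presses on something with over 40 N, if the wrist force passes 120 N, or if a joint passes its speed limit or range.

## Working session

There is one attempt and no reset: what is moved stays moved. The work goes in short steps, Python scripts to look and compute and a tool call to move; the robot and the scene stay as the last step left them, time stands still between calls to the robot, and variables do not carry over. Pictures are saved under pics/ and viewed, about 8 in all and at most 12, crops included, and the job is handed in when it is done.

Besides the shell and the picture viewer there is one more tool, called after "Call:" as name(argument=value, ...), one argument or row to a line, values as JSON. arm_command: Moves the arm, as the interface text tells. Its arguments: {"type":"object","properties":{"commands":{"type":"array"},"force":{"type":"number"}},"required":["commands"]}

```bash
mkdir -p pics
cat > h.py <<'E'
import numpy as np, cv2
from bench import *
def cam(n):
    c=camera_info(n);K=np.array([[c['fx'],0,c['cx']],[0,c['fy'],c['cy']],[0,0,1.]])
    R=cv2.Rodrigues(np.array(c['rvec'],float))[0];t=np.array(c['tvec'],float).ravel();return K,R,t
def ray(n,u,v):
    K,R,t=cam(n);d=R.T@np.linalg.inv(K)@[u,v,1];return -R.T@t,d/np.linalg.norm(d)
def onz(n,u,v,z):
    o,d=ray(n,u,v);return o+d*(z-o[2])/d[2]
def tri(a,b):
    (o,d),(p,e)=ray('top',*a),ray('side',*b)
    s=np.linalg.lstsq(np.c_[d,-e],p-o,rcond=None)[0];x,y=o+d*s[0],p+e*s[1];return (x+y)/2,np.linalg.norm(x-y)
def proj(n,P):
    K,R,t=cam(n);q=K@(R@np.asarray(P,float)+t);return q[:2]/q[2]
E
python3 - <<'E'
from h import *
for n in('top','side'):
    im=snapshot(n);cv2.imwrite(f'pics/{n}0.png',cv2.resize(im,(800,600),interpolation=cv2.INTER_CUBIC));np.save(f'{n}0.npy',im)
    K,R,t=cam(n);print(n,K[0,0],-R.T@t,R[2])
print(sense())
E
```

```text
top 449.88819522983226 [ 411.09204582  -40.64845202 1102.58265876] [ 0.17111522  0.00873339 -0.98521232]
side 388.1896145809799 [ 283.32553707 -731.47491401  574.31719327] [ 0.33221686  0.78744261 -0.51919754]
{'time': 0.1, 'joint_pos': array([ 6.32327130e+01,  7.51220965e+00,  8.53247730e+01, -5.76452458e-04,
        8.72600415e+01, -4.89575498e+00]), 'qd': array([-0.01254664, -0.12628955, -0.13269865,  0.09242682,  0.0403018 ,
        0.01149667]), 'joint_efforts': array([ 1.92819527e-03, -5.70949280e+01, -5.01942587e+01, -1.55639063e-04,
        8.10511352e-03,  2.76962845e-05]), 'tool_pos': array([223.31339928, 556.39041454, 249.31778354]), 'tcp_rot': array([-89.9922933 ,   0.09671924,  68.12850248]), 'ft_force': array([-0.28904616, -0.57514136, -0.67155645]), 'wrist_torque': array([0.01663443, 0.01744897, 0.024984  ]), 'finger_gap': 85.14335450299556}
```

View pics/top0.png

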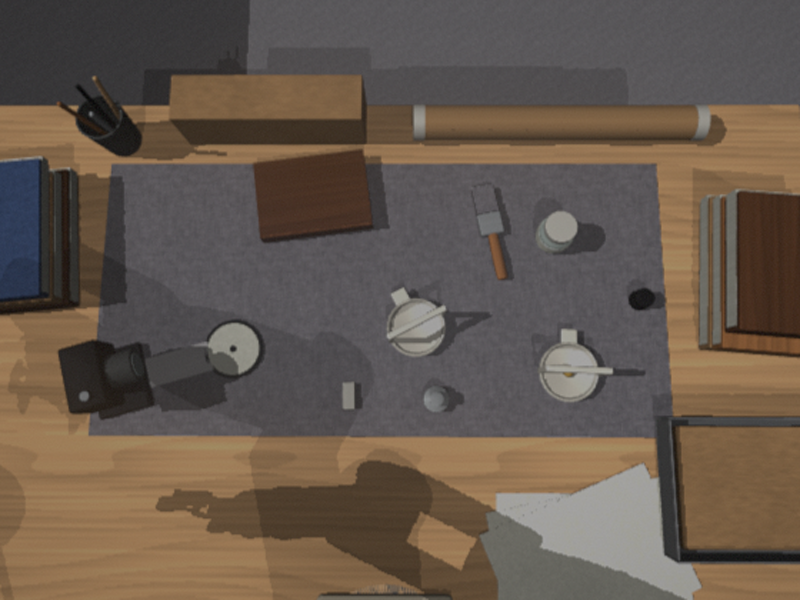

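View pics/side0.png

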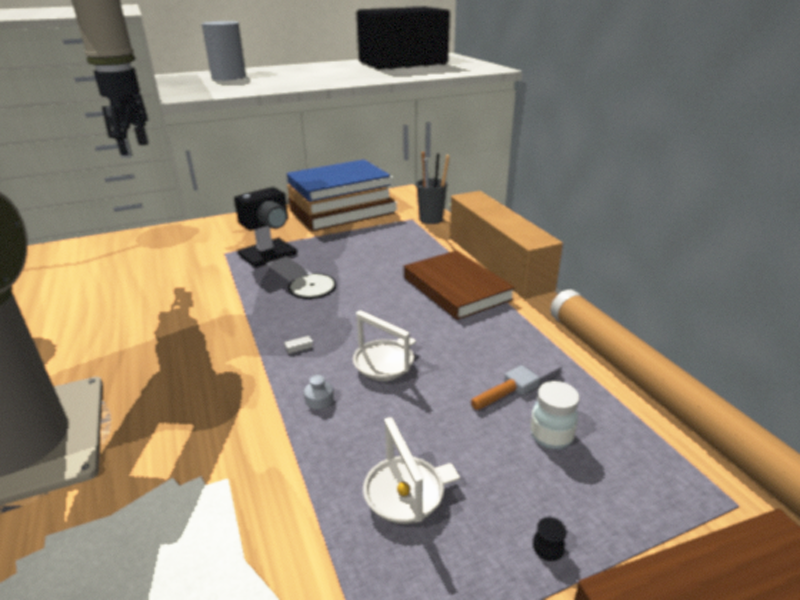

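The top view shows the ball dish at about (570,370) with its tab up, the spare at (415,325), the disc at (234,348) and the camera at (90,378). The side view shows the ball at (403,489), the disc at (312,285) and the lens at (270,213). Next I'll zoom in on these four.

Run:
```python
from h import *
top,side=np.load('top0.npy'),np.load('side0.npy')
W=[]
for im,(x,y,w) in((top,(360,225,80)),(side,(245,290,90)),(top,(35,220,160)),(side,(150,120,100))):
    h=int(w*.75);c=np.clip(im[y:y+h,x:x+w].astype(float)*1.3,0,255).astype('uint8');c=cv2.resize(c,(400,300),interpolation=cv2.INTER_CUBIC)
    for k in range(0,w,10):cv2.line(c,(k*400//w,0),(k*400//w,5),(0,255,0),1);cv2.line(c,(0,k*400//w),(5,k*400//w),(0,255,0),1)
    W.append(c)
cv2.imwrite('pics/crops.png',np.vstack([np.hstack(W[:2]),np.hstack(W[2:])]))
# white masks
for n,im,bx in(('top',top,(360,225,80,65)),('side',side,(245,285,90,90)),('top',top,(130,215,70,60)),('side',side,(190,180,60,40))):
    x,y,w,h=bx;c=im[y:y+h,x:x+w];hsv=cv2.cvtColor(c,cv2.COLOR_BGR2HSV)
    m=cv2.inRange(hsv,(0,0,120),(180,75,255))
    cs=max(cv2.findContours(m,0,2)[0],key=cv2.contourArea);e=cv2.fitEllipse(cs)
    print(n,cv2.boundingRect(cs),cv2.contourArea(cs),np.array(e[0])+[x,y],e[1:],m.shape)
    b=cv2.inRange(hsv,(10,130,60),(30,255,255));mm=cv2.moments(b,True)
    if mm['m00']:print(' ball',mm['m10']/mm['m00']+x,mm['m01']/mm['m00']+y,mm['m00'])
```

```text
top (18, 5, 51, 51) 1288.5 [399.90247726 258.86458206] ((42.24282455444336, 44.29427719116211), 178.29949951171875) (65, 80)
 ball 397.2857142857143 261.57142857142856 7.0
side (0, 0, 90, 90) 6952.5 [285.26231766 324.57038498] ((87.84662628173828, 107.51299285888672), 74.33851623535156) (90, 90)
 ball 284.6379310344828 339.05172413793105 58.0
top (10, 11, 41, 35) 697.0 [163.95210648 241.47438049] ((29.239580154418945, 38.70344543457031), 116.1103286743164) (60, 70)
side (0, 0, 60, 40) 1627.5 [217.25372887 197.87386322] ((31.704797744750977, 63.1525764465332), 90.12125396728516) (40, 60)
```

View pics/crops.png

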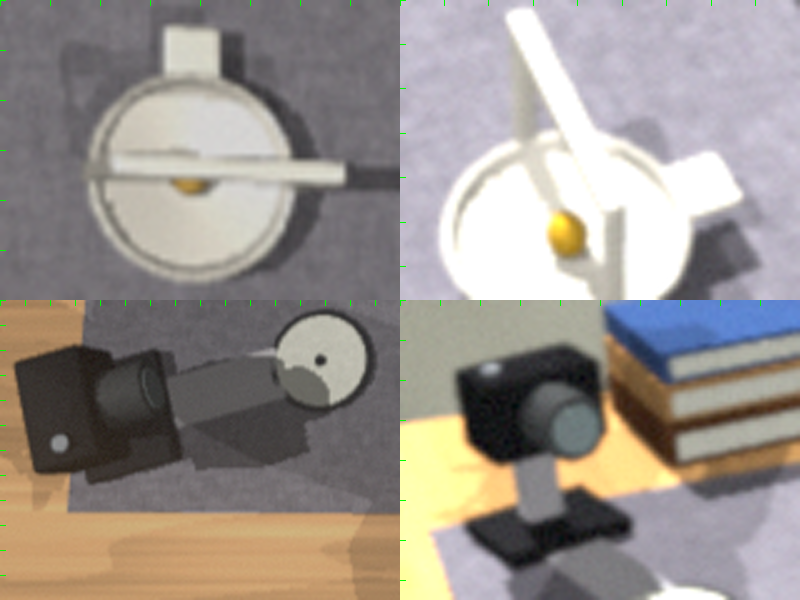

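The crops show:
- The ball sits mid-dish at side (282.6,342.4).
- The bar ends are at top-crop (113,163) and (346,173), and side-crop (118,12) and (212,207).
- The disc's dot is at top (163,244).
- The lens glass is at side (194.3,152.5) and top ~(94.5,253.5).

Run:
```python
from h import *
T=lambda x,y:(360+x/5-.4,225+y/5-.4)
S=lambda x,y:(245+x*.225-.4,290+y*.225-.4)
a=tri(T(113,163),S(118,12));b=tri(T(346,173),S(212,207));print('bar ends',a,b,(a[0]+b[0])/2,np.linalg.norm(a[0]-b[0]),'yaw',np.degrees(np.arctan2(*(a[0]-b[0])[[1,0]]))-90)
print('rim c',onz('top',*T(192,177),26)); print('rim l/r',onz('top',*T(88,177),26),onz('top',*T(296,177),26))
print('tab',onz('top',*T(193,27),25), tri(T(193,27),S(330,180)))
print('ball',tri(T(190,180),S(167,233)),onz('side',*S(167,233),20))
d=tri((163-.3,244-.3),(218.4,199.5));l=tri((94.5,253.3),(194,152.3));print('disc',d,'lens',l)
v=l[0]-d[0];print(np.hypot(*v[:2]),np.degrees(np.arctan2(v[1],v[0])))
# bar edges from the flat bar in the top view, z~3..7
c=lambda x,y:(35+x*.4-.3,220+y*.4-.3)
print('dot z7',onz('top',*c(320,60),7))
E=[onz('top',*c(x,y),5) for x,y in((168,75),(265,55),(180,128),(275,104))];print(np.round(E,1))
for i,j in((1,0),(3,2)):w=E[j]-E[i];print(np.degrees(np.arctan2(w[1],w[0])))
# lens on top at z118, and camera top edges z150
print('lens top',onz('top',*c(148,84),118))
F=[onz('top',*c(x,y),153) for x,y in((16,60),(78,45),(38,172),(100,160))];print(np.round(F,1))
```

```text
bar ends (array([ 465.37804606, -252.33096673,   92.17827335]), np.float64(1.9623318684613316)) (array([ 460.28851206, -355.60504459,   91.39967358]), np.float64(4.069914649638217)) [ 462.83327906 -303.96800566   91.78897346] 103.40234394137875 yaw -2.8213574090199103
rim c [ 463.44693789 -303.67843133   26.        ]
rim l/r [ 463.29996419 -254.41515384   26.        ] [ 463.5938001  -352.90434298   26.        ]
tab [ 535.08720817 -307.27697428   25.        ] (array([ 534.48862696, -307.79263977,   21.38720659]), np.float64(2.1267005365535274))
ball (array([ 462.36364741, -304.15337423,   19.9850866 ]), np.float64(0.10146934791282095)) [ 462.40928015 -304.17384447   20.        ]
disc (array([502.1481732 , 263.98689347,   3.60082955]), np.float64(0.6284290374541542)) lens (array([470.49842206, 382.45990991, 114.40947108]), np.float64(2.5982365852877574))
122.62773900164984 104.95712620628034
dot z7 [502.17401134 262.98422768   7.        ]
[[487.3 411.6   5. ]
 [507.1 317.7   5. ]
 [436.1 396.2   5. ]
 [459.5 305.2   5. ]]
101.90566699852806
104.40175270599356
lens top [471.55345574 382.01370705 118.        ]
[[489.3 480.8 153. ]
 [502.2 429.1 153. ]
 [396.1 453.5 153. ]
 [406.1 402.4 153. ]]
```

Positions agree with the text: bar centre (463,-304,~87), dish yaw -2.8°, disc (502,263.5), stand yaw ~104.8°. I'm setting out now.

Call:
arm_command(
  commands=[
    [100, [1, -0.8, 0], [0, 0, 0]],
    [100, [1, -1, 0], [0, 0, 0]],
    [100, [1, -1, 0], [0, 0, -5]],
    [100, [1, -1, 0], [0, 0, -5]],
    [100, [1, -1, 0], [0, 0, -5]],
  ],
  force=20,
)

```text
time: 0.52
tool_pos: [367.3, 413.8, 246.1]
tcp_rot: [-89.8, 0.3, 53.6]
ft_force: [0.6, 0.8, 0.1]
finger_gap: 85.3
```

Call:
arm_command(
  commands=[
    [100, [1, -1, 0], [0, 0, -7]],
    [100, [1, -1, 0], [0, 0, -7]],
    [100, [0.5, -1, 0], [0, 0, -7]],
    [100, [0.2, -1, 0], [0, 0, -7]],
    [100, [0, -1, 0], [0, 0, -7]],
  ],
)

```text
time: 0.93
tool_pos: [451.0, 257.6, 243.4]
tcp_rot: [-89.8, 0.4, 17.5]
ft_force: [0.7, -0.2, -0.3]
finger_gap: 85.4
```

Call:
arm_command(
  commands=[
    [100, [0, -1, 0], [0, 0, -7]],
    [100, [0, -1, 0], [0, 0, -7]],
    [100, [0, -1, 0], [0, 0, 0]],
    [100, [0, -1, 0], [0, 0, 0]],
    [100, [0, -1, 0], [0, 0, 0]],
  ],
)

```text
time: 1.35
tool_pos: [449.3, 99.3, 240.8]
tcp_rot: [-89.9, 0.7, 2.7]
ft_force: [-0.1, -0.7, 0.6]
finger_gap: 85.5
```

Call:
arm_command(
  commands=[
    [100, [0, -1, 0], [0, 0, -5]],
    [100, [0, -1, 0.1], [0, 0, 0]],
    [100, [0, -1, 0], [0, 0, 0]],
    [100, [0, -1, 0], [0, 0, 0]],
    [100, [0, -1, 0], [0, 0, 0]],
  ],
)

```text
time: 1.77
tool_pos: [446.4, -57.9, 242.1]
tcp_rot: [-89.9, 0.8, -2.6]
ft_force: [0.3, 0.8, -0.1]
finger_gap: 85.2
```

Call:
arm_command(
  commands=[
    [100, [0, -1, 0], [0, 0, 0]],
    [100, [0, -1, 0], [0, 0, 0]],
    [100, [0.1, -1, 0], [0, 0, 0]],
    [100, [0.1, -1, 0], [0, 0, 0]],
    [100, [0, -0.9, 0], [0, 0, 0]],
  ],
)

```text
time: 2.18
tool_pos: [449.8, -212.5, 240.5]
tcp_rot: [-89.8, 0.9, -2.6]
ft_force: [1.7, 0.1, -0.2]
finger_gap: 85.4
```

Call:
arm_command(
  commands=[
    [100, [0, -0.8, 0], [0, 0, 0]],
    [100, [0, -0.6, 0], [0, 0, 0]],
    [100, [0, -0.4, 0], [0, 0, 0]],
    [100, [0, -0.2, 0], [0, 0, 0]],
    [100, [0, 0, 0], [0, 0, 0]],
  ],
)

```text
time: 2.6
tool_pos: [447.4, -280.2, 237.9]
tcp_rot: [-89.8, 1.1, -3.0]
ft_force: [0.4, 0.9, 0.1]
finger_gap: 85.5
```

Call:
arm_command(
  commands=[
    [100, [0.3, -0.4, -0.5], [0, -0.6, 0]],
    [100, [0.2, -0.4, -0.9], [-0.2, -0.6, 0.2]],
    [100, [0, 0, -0.9], [0, 0, 0]],
    [100, [0, 0, -0.6], [0, 0, 0]],
    [100, [0, 0, 0], [0, 0, 0]],
  ],
)

```text
time: 3.02
tool_pos: [465.1, -301.1, 150.4]
tcp_rot: [-90.0, -0.4, -2.6]
ft_force: [-1.5, 0.4, 0.2]
finger_gap: 85.2
```

Run:
```python
from h import *
s=sense();print(s['tool_pos'],s['tcp_rot'],s['joint_pos'])
W=[]
for n,P in(('top',(463,-304,90)),('side',(463,-304,90))):
    im=snapshot(n);u,v=proj(n,P).astype(int);print(n,u-40,v-40)
    c=im[v-40:v+40,u-40:u+40];W.append(cv2.resize(c,(400,400),interpolation=cv2.INTER_CUBIC))
cv2.imwrite('pics/hover.png',np.hstack(W))
```

```text
[ 465.08843636 -301.1068718   150.38060616] [-89.95668879  -0.39704127  -2.59079507] [-38.3896657    4.09687422  99.51234162   0.27544644  76.09424087
 -35.86452573]
top 365 218
side 242 273
```

View pics/hover.png

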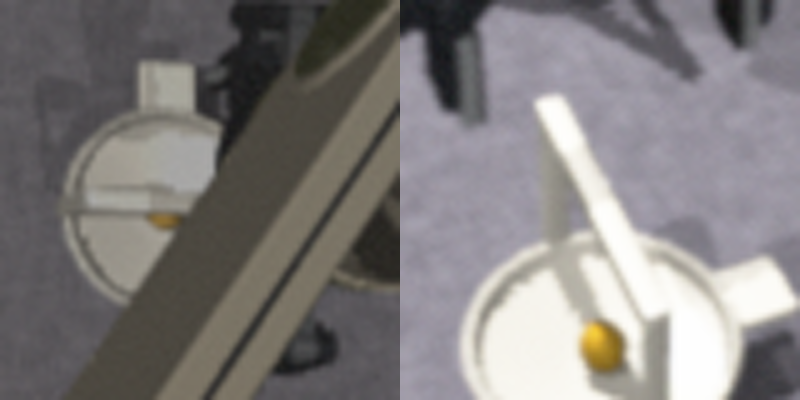

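The fingers straddle the bar on both sides: side-crop tips at (465,110) and (745,40), with the bar between them. Next I descend.

Call:
arm_command(
  commands=[
    [100, [-0.07, -0.1, -0.4], [0, 0.2, -0.1]],
    [100, [0, 0, -0.6], [0, 0.2, 0]],
    [100, [0, 0, -0.6], [0, 0, 0]],
    [100, [0, 0, -0.3], [0, 0, 0]],
    [60, [0, 0, 0], [0, 0, 0]],
  ],
)

```text
time: 3.53
tool_pos: [468.9, -307.0, 103.2]
tcp_rot: [-90.6, -0.8, -2.5]
ft_force: [-0.4, 0.7, -0.6]
finger_gap: 75.4
```

Call:
arm_command(
  commands=[
    [50, [-0.15, 0.1, -0.3], [0.4, 0.6, 0]],
    [40, [-0.05, 0, -0.15], [0.1, 0.2, 0]],
    [35, [0, 0, 0], [0, 0, 0]],
    [35, [0, 0, 0], [0, 0, 0]],
  ],
)

```text
time: 3.87
tool_pos: [463.6, -304.6, 91.5]
tcp_rot: [-90.2, -0.1, -2.5]
ft_force: [0.1, -0.3, -0.2]
finger_gap: 29.8
```

Call:
arm_command(
  commands=[
    [30, [0, 0, -0.15], [0.2, 0, 0]],
    [24, [0, 0, 0.02], [0, 0, 0]],
    [20, [0, 0, 0.02], [0, 0, 0]],
    [17, [0, 0, 0], [0, 0, 0]],
  ],
)

```text
time: 4.2
tool_pos: [464.5, -305.4, 89.6]
tcp_rot: [-90.1, -0.2, -2.5]
ft_force: [0.8, 0.5, -0.5]
finger_gap: 14.9
```

Call:
arm_command(
  commands=[
    [17, [-0.03, 0.03, -0.09], [0, 0, 0]],
    [15, [0, 0, 0], [0, 0, 0]],
    [13, [0, 0, 0], [0, 0, 0]],
    [11, [0, 0, 0], [0, 0, 0]],
    [10, [0, 0, 0], [0, 0, 0]],
  ],
  force=20,
)

```text
time: 4.62
tool_pos: [463.5, -304.6, 87.0]
tcp_rot: [-90.1, -0.2, -2.5]
ft_force: [-0.3, 0.2, 1.3]
finger_gap: 9.7
```

Call:
arm_command(
  commands=[
    [8, [0, 0, 0], [0, 0, 0]],
    [6, [0, 0, 0], [0, 0, 0]],
    [4, [0, 0, 0], [0, 0, 0]],
    [0, [0, 0, 0], [0, 0, 0]],
    [0, [0, 0, 0], [0, 0, 0]],
  ],
)

```text
time: 5.03
tool_pos: [463.5, -304.6, 87.1]
tcp_rot: [-90.1, -0.2, -2.5]
ft_force: [-0.9, -0.8, 0.1]
finger_gap: 9.3
```

Holding at 9.3 mm. I'll lift gently.

Call:
arm_command(
  commands=[
    [0, [0, 0, 0.08], [0, 0, 0]],
    [0, [0, 0, 0.12], [0, 0, 0]],
    [0, [0, 0, 0.16], [0, 0, 0]],
    [0, [0, 0, 0.22], [0, 0, 0]],
    [0, [0, 0, 0.28], [0, 0, 0]],
  ],
)

```text
time: 5.45
tool_pos: [461.9, -303.1, 111.9]
tcp_rot: [-89.9, 0.1, -2.5]
ft_force: [0.2, -0.0, -2.5]
finger_gap: 9.7
```

Run:
```python
from h import *
s=sense();print(s['tool_pos'],s['tcp_rot'],s['ft_force'],s['finger_gap'])
P=s['tool_pos']-[0,0,67]
im=snapshot('side');u,v=proj('side',P);print(u,v)
hsv=cv2.cvtColor(im,cv2.COLOR_BGR2HSV);b=cv2.inRange(hsv,(15,150,60),(30,255,255));b[:, :int(u)-20]=0;b[:,int(u)+20:]=0;b[:int(v)-20]=0;b[int(v)+20:]=0
m=cv2.moments(b,True);print(m['m10']/m['m00'],m['m01']/m['m00'],m['m00'])
```

```text
[ 461.851019   -303.09275004  111.87955145] [-8.99051350e+01  5.39662870e-02 -2.52938505e+00] [ 0.18137611 -0.03037274 -2.471994  ] 9.662656634189586
281.4899602307687 331.92287495592495
280.54901960784315 331.6862745098039 51.0
```

The dish is lifted and the ball is in its middle: seen at (280.5,331.7), expected (281.5,331.9).

Call:
arm_command(
  commands=[
    [0, [0, 0, 0.2], [0, 0, 0]],
    [0, [0, 0, 0.3], [0, 0, 0]],
    [0, [0, 0, 0.4], [0, 0, 0]],
    [0, [0, 0, 0.45], [0, 0, 0]],
    [0, [0, 0, 0.45], [0, 0, 0]],
  ],
)

```text
time: 5.92
tool_pos: [462.0, -303.2, 171.9]
tcp_rot: [-89.9, 0.0, -2.5]
ft_force: [-0.1, 0.3, -2.4]
finger_gap: 9.7
```

Call:
arm_command(
  commands=[
    [0, [0, 0, 0.4], [0, 0, 0]],
    [0, [0, 0, 0.3], [0, 0, 0]],
    [0, [0, 0.03, 0.2], [0, 0, 0.5]],
    [0, [0.03, 0.08, 0.1], [0, 0, 1]],
    [0, [0.05, 0.13, 0.05], [0, 0, 1.5]],
  ],
)

```text
time: 6.33
tool_pos: [466.1, -297.5, 212.6]
tcp_rot: [-90.2, -0.4, 0.6]
ft_force: [-0.5, 0.7, -2.4]
finger_gap: 9.6
```

Call:
arm_command(
  commands=[
    [0, [0.05, 0.18, 0], [0.1, 0.2, 2]],
    [0, [0.05, 0.24, 0], [0.1, 0.2, 2.5]],
    [0, [0.04, 0.3, 0], [0, 0.1, 2.5]],
    [0, [0.03, 0.36, 0], [0, 0.1, 2.5]],
    [0, [0.03, 0.42, 0], [0, 0, 2.5]],
  ],
)

```text
time: 6.75
tool_pos: [471.8, -250.3, 210.8]
tcp_rot: [-89.8, 0.4, 13.5]
ft_force: [-0.4, 0.7, -2.6]
finger_gap: 9.7
```

Call:
arm_command(
  commands=[
    [0, [0.03, 0.47, 0], [0, 0, 2.5]],
    [0, [0.03, 0.5, 0], [0, 0, 2.5]],
    [0, [0.03, 0.5, 0], [0, 0, 2.5]],
    [0, [0.03, 0.5, 0], [0, 0, 2.5]],
    [0, [0.03, 0.5, 0], [0, 0, 2.5]],
  ],
)

```text
time: 7.17
tool_pos: [474.8, -169.5, 207.2]
tcp_rot: [-89.5, 0.6, 27.2]
ft_force: [0.2, -0.7, -1.4]
finger_gap: 9.5
```

Call:
arm_command(
  commands=[
    [0, [0.03, 0.5, 0.03], [0, -0.2, 2.5]],
    [0, [0.03, 0.5, 0.03], [0, -0.2, 2.5]],
    [0, [0.03, 0.5, 0.03], [0, -0.2, 2.5]],
    [0, [0.03, 0.5, 0.03], [0, -0.1, 2.5]],
    [0, [0.03, 0.5, 0.03], [0, -0.1, 2.5]],
  ],
)

```text
time: 7.58
tool_pos: [477.2, -86.5, 208.7]
tcp_rot: [-89.7, 0.0, 41.0]
ft_force: [0.5, -0.3, -1.8]
finger_gap: 9.6
```

Call:
arm_command(
  commands=[
    [0, [0.03, 0.5, 0.03], [0, -0.1, 2.5]],
    [0, [0.03, 0.5, 0.03], [0, -0.1, 2.5]],
    [0, [0.03, 0.5, 0.03], [0, -0.1, 2.5]],
    [0, [0.03, 0.5, 0.03], [0, -0.1, 2.5]],
    [0, [0.03, 0.5, 0.03], [0, -0.1, 2.5]],
  ],
)

```text
time: 8.0
tool_pos: [479.1, -4.0, 210.7]
tcp_rot: [-89.9, -0.2, 54.8]
ft_force: [0.6, 0.3, -2.5]
finger_gap: 9.7
```

Call:
arm_command(
  commands=[
    [0, [0.05, 0.5, 0.02], [0, 0, 2.6]],
    [0, [0.05, 0.5, 0.02], [0, 0, 2.6]],
    [0, [0.05, 0.5, 0.02], [0, 0, 2.6]],
    [0, [0.05, 0.5, 0.02], [0, 0, 2.6]],
    [0, [0.05, 0.5, 0.02], [0, 0, 2.6]],
  ],
)

```text
time: 8.42
tool_pos: [483.4, 78.2, 211.3]
tcp_rot: [-89.6, -0.2, 69.1]
ft_force: [0.3, 1.0, -1.2]
finger_gap: 9.4
```

Call:
arm_command(
  commands=[
    [0, [0.06, 0.5, 0.02], [0, 0, 2.6]],
    [0, [0.06, 0.5, 0.02], [0, 0, 2.6]],
    [0, [0.06, 0.5, 0.02], [0, 0, 2.6]],
    [0, [0.06, 0.47, 0.02], [0, 0, 2.6]],
    [0, [0.06, 0.43, 0.02], [0, 0, 2.6]],
  ],
)

```text
time: 8.83
tool_pos: [488.8, 157.3, 211.7]
tcp_rot: [-89.3, -0.1, 83.5]
ft_force: [0.1, 1.1, -2.7]
finger_gap: 9.6
```

Call:
arm_command(
  commands=[
    [0, [0.06, 0.42, 0.02], [0, -0.2, 2.4]],
    [0, [0.06, 0.42, 0.02], [0, -0.2, 2.4]],
    [0, [0.06, 0.4, 0.02], [0, -0.2, 2.2]],
    [0, [0.05, 0.37, 0.02], [0, -0.2, 2]],
    [0, [0.05, 0.33, 0.02], [0, -0.1, 1.8]],
  ],
)

```text
time: 9.25
tool_pos: [494.1, 221.9, 212.2]
tcp_rot: [-90.0, -0.1, 95.6]
ft_force: [0.8, 0.5, -1.5]
finger_gap: 9.5
```

Call:
arm_command(
  commands=[
    [0, [0.05, 0.28, 0], [0, -0.1, 1.8]],
    [0, [0.05, 0.22, 0], [0, 0, 1.6]],
    [0, [0.05, 0.17, 0], [0, 0, 1.4]],
    [0, [0.03, 0.12, 0], [0, 0, 1]],
    [0, [0.02, 0.06, 0], [0, 0, 0.7]],
  ],
)

```text
time: 9.67
tool_pos: [500.2, 251.6, 211.8]
tcp_rot: [-90.1, -0.1, 103.0]
ft_force: [-0.3, -0.1, -1.5]
finger_gap: 9.9
```

Call:
arm_command(
  commands=[
    [0, [0.02, 0.06, -0.06], [0, 0, 0.4]],
    [0, [0.02, 0.1, -0.12], [0, 0, 0.4]],
    [0, [0.02, 0.1, -0.18], [0, 0, 0.4]],
    [0, [0, 0.06, -0.2], [0, 0, 0.3]],
    [0, [0, 0.03, -0.15], [0, 0, 0.2]],
  ],
)

```text
time: 10.08
tool_pos: [503.3, 262.3, 189.6]
tcp_rot: [-90.2, -0.1, 104.8]
ft_force: [-0.0, -0.2, -2.1]
finger_gap: 9.2
```

Call:
arm_command(
  commands=[
    [0, [0, 0, -0.08], [0, 0, 0]],
    [0, [0, 0, -0.03], [0, 0, 0]],
    [0, [0, 0, 0], [0, 0, 0]],
    [0, [0, 0, 0], [0, 0, 0]],
  ],
)

```text
time: 10.42
tool_pos: [501.9, 261.5, 183.0]
tcp_rot: [-89.9, -0.0, 104.8]
ft_force: [0.7, 0.1, -1.3]
finger_gap: 9.6
```

Run:
```python
from h import *
s=sense();print(s['time'],s['tool_pos'],s['tcp_rot'],s['ft_force'],s['finger_gap'])
W=[]
for n in('top','side'):
    im=snapshot(n);np.save(n+'1.npy',im)
    for k,P in(('mid',s['tool_pos']-[0,0,67]),('lens115',(471,380,115)),('lens118',(471,380,118))):print(n,k,proj(n,P))
    x,y,w=((40,170,160) if n=='top' else (170,110,80))
    c=np.clip(im[y:y+w*15//20,x:x+w].astype(float)*1.3,0,255).astype('uint8');W.append(cv2.resize(c,(400,300),interpolation=cv2.INTER_CUBIC))
    hsv=cv2.cvtColor(im,cv2.COLOR_BGR2HSV);u,v=proj(n,s['tool_pos']-[0,0,67]).astype(int)
    b=cv2.inRange(hsv,(15,150,60),(30,255,255));q=np.zeros_like(b);q[v-14:v+14,u-14:u+14]=b[v-14:v+14,u-14:u+14];m=cv2.moments(q,True)
    if m['m00']:print('ball',m['m10']/m['m00'],m['m01']/m['m00'],m['m00'])
cv2.imwrite('pics/end.png',cv2.resize(np.hstack(W),(800,300)))
```

```text
10.4167 [501.90427753 261.50972228 182.97623537] [-8.99368748e+01 -3.80693809e-02  1.04800959e+02] [ 0.66744506  0.10051982 -1.2505329 ] 9.559731419980983
top mid [149.8756562 239.6696472]
top lens115 [ 95.37408276 253.64196236]
top lens118 [ 94.7982152  253.55672446]
side mid [214.86728883 165.23720616]
side lens115 [194.75306408 152.3419681 ]
side lens118 [194.62743182 151.41862469]
ball 213.9 164.2 10.0
```

View pics/end.png

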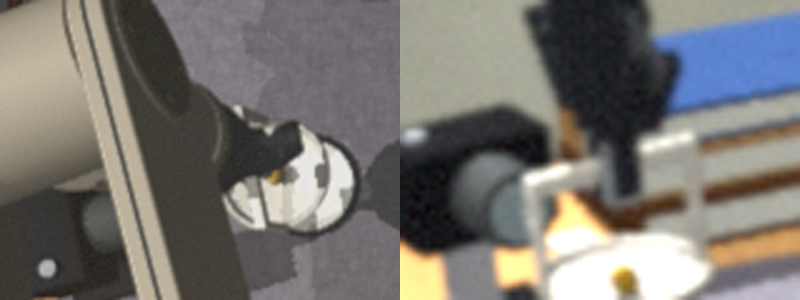

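The ball is seen at side ~(215,165), expected (214.9,165.2), and the tab points towards the camera. Before finishing I'll refine the disc dot and lens height from the first pictures.

Run:
```python
from h import *
r={}
for n,(x,y,hw,hh) in(('top',(163,244,5,5)),('side',(218,199,6,3))):
    g=cv2.cvtColor(np.load(n+'0.npy'),cv2.COLOR_BGR2GRAY).astype(float)[y-hh:y+hh+1,x-hw:x+hw+1]
    w=np.clip(np.median(g)-15-g,0,None);Y,X=np.mgrid[y-hh:y+hh+1,x-hw:x+hw+1];r[n]=((w*X).sum()/w.sum(),(w*Y).sum()/w.sum());print(n,r[n]);print(g.astype(int)[hh])
print(tri(r['top'],r['side']),onz('top',*r['top'],4),onz('top',*r['top'],7),onz('side',*r['side'],4),onz('side',*r['side'],7))
im=np.load('side0.npy')[135:170,175:210];g=cv2.cvtColor(im,cv2.COLOR_BGR2GRAY);hsv=cv2.cvtColor(im,cv2.COLOR_BGR2HSV)
m=cv2.inRange(g,70,125)
cc=cv2.connectedComponentsWithStats(m,connectivity=4);k=cc[1][17,19];print(cc[2][k],cc[3][k]+[175,135])
```

```text
top (np.float64(162.18360196215838), np.float64(244.42046250875964))
[141 142 130  56  35  35  43  90 141 143 143]
side (np.float64(214.39790153349475), np.float64(198.08716707021793))
[123 149 200 224 204 151 131 158 205 231 236 234 235]
(array([495.35348873, 263.99393316,  10.74059146]), np.float64(9.667169807551176)) [500.65884643 264.9945568    4.        ] [500.41425819 264.15990952   7.        ] [493.03817079 276.58457128   4.        ] [491.93503396 271.28194584   7.        ]
[  0  11  26  24 255] [189.26666667 158.16470588]
```

Run:
```python
from h import *
r={}
for n,(x,y,hw,hh,th) in(('top',(162,244,4,4,120)),('side',(218,199,3,2,215))):
    g=cv2.cvtColor(np.load(n+'0.npy'),cv2.COLOR_BGR2GRAY).astype(float)[y-hh:y+hh+1,x-hw:x+hw+1];print(g.astype(int))
    w=np.clip(th-g,0,None);Y,X=np.mgrid[y-hh:y+hh+1,x-hw:x+hw+1];r[n]=((w*X).sum()/w.sum(),(w*Y).sum()/w.sum());print(n,r[n])
print(tri(r['top'],r['side']))
g=cv2.cvtColor(np.load('side0.npy'),cv2.COLOR_BGR2GRAY)
print(g[140:166:1,194]);print(g[152,180:208])
```

```text
[[147 142 143 144 142 141 140 139 140]
 [144 143 143 137 115 117 131 143 144]
 [144 143 139 108  71  69  92 122 144]
 [141 143 132  69  42  41  51  93 141]
 [141 142 130  56  35  35  43  90 141]
 [139 142 131  79  47  49  71 112 142]
 [137 144 140 120  98 105 123 137 144]
 [117 139 140 138 132 136 144 142 142]
 [ 90 111 117 138 143 143 144 144 142]]
top (np.float64(162.54789615040286), np.float64(243.89704565801253))
[[226 228 225 224 225 229 233]
 [222 213 174 153 169 207 231]
 [224 204 151 131 158 205 231]
 [231 226 206 202 216 228 233]
 [234 233 232 231 234 236 237]]
side (np.float64(217.997542997543), np.float64(198.66339066339066))
(array([501.2450032 , 263.4244416 ,   6.98523628]), np.float64(0.91428925054953))
[ 14  25  44  62  59  57  77  90  89  93  90  93  91  93  90  92  93  86
  75  91 144 174 179 182 182 161]
[ 27  39  39  41  42  46  47  58  75  91  91  92  90  90  91  91  94  93
  90  77  67 106 163 189 186 174 147 105]
```

The dot triangulates to (501.2,263.4,7.0), so the stand is on the mat and the lens is at z 118. That puts the TCP at z 185. A small correction follows, then I'll settle.

Call:
arm_command(
  commands=[
    [0, [-0.01, 0.04, 0.04], [0, 0, 0]],
    [0, [-0.01, 0.03, 0.04], [0, 0, 0]],
    [0, [0, 0.01, 0.02], [0, 0, 0]],
    [0, [0, 0, 0.01], [0, 0, 0]],
    [0, [0, 0, 0], [0, 0, 0]],
  ],
)

```text
time: 10.93
tool_pos: [502.1, 264.4, 188.4]
tcp_rot: [-90.1, -0.1, 104.8]
ft_force: [0.4, 0.3, -1.8]
finger_gap: 9.7
```

Call:
arm_command(
  commands=[
    [0, [-0.02, -0.02, -0.05], [0, 0, 0]],
    [0, [0, 0, -0.02], [0, 0, 0]],
    [0, [0, 0, 0], [0, 0, 0]],
    [0, [0, 0, 0], [0, 0, 0]],
  ],
)

```text
time: 11.27
tool_pos: [501.5, 263.8, 186.3]
tcp_rot: [-90.1, -0.1, 104.8]
ft_force: [0.3, -0.2, -2.6]
finger_gap: 9.8
```

Run:
```python
from h import *
for i in range(4):
    im=snapshot('side')
s=sense();print(s['time'],s['tool_pos'],s['tcp_rot'],s['qd'].round(2),s['finger_gap'])
P=s['tool_pos']-[0,0,67];u,v=proj('side',P);print(u,v)
hsv=cv2.cvtColor(im,cv2.COLOR_BGR2HSV);b=cv2.inRange(hsv,(15,130,50),(32,255,255));q=np.zeros_like(b);i,j=int(v),int(u);q[i-8:i+9,j-8:j+9]=b[i-8:i+9,j-8:j+9];m=cv2.moments(q,True);print(m['m10']/m['m00'],m['m01']/m['m00'],m['m00'])
a=cv2.resize(im,(533,400));t=cv2.resize(im[120:200,180:233],(266,400),interpolation=cv2.INTER_CUBIC)
cv2.imwrite('pics/final.png',np.hstack([a,t]))
```

```text
11.4667 [501.60819992 263.8782919  186.41488975] [-9.01341590e+01 -6.57898373e-02  1.04788462e+02] [ 0.04  0.   -0.01 -0.02 -0.02 -0.08] 9.508197714319923
214.42330258996412 163.81654562259195
214.08333333333334 164.16666666666666 12.0
```

View pics/final.png

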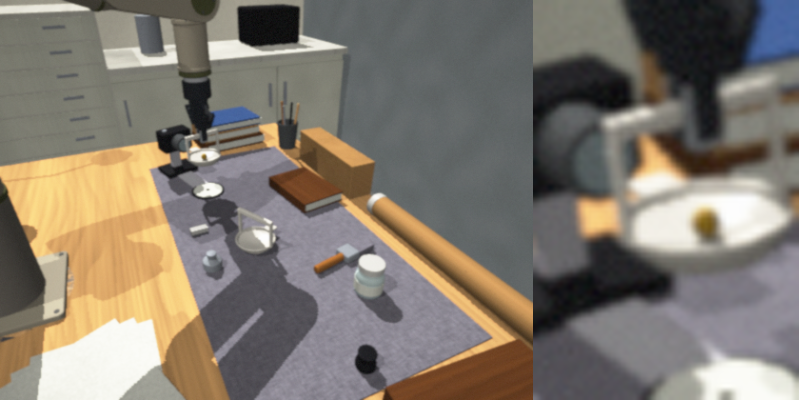

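The dish hangs above the disc with the ball in the middle. One check is left: whether the bar's slope in the picture (side crop (610,125)→(790,85)) matches a level bar.

Run:
```python
from h import *
s=sense();c=s['tool_pos'];a=np.radians(194.8);d=np.array([np.cos(a),np.sin(a),0])
for k in(49,-49):
    for z in(6,-75):
        u,v=proj('side',c+d*k+[0,0,z]);print(k,z,(u-180)*5+533,(v-120)*5)
```

```text
49 6 610.2439963713772 117.56427486709967
49 -75 628.7058722149264 255.98845274590815
-49 6 769.155262483893 75.5190727828122
-49 -75 780.8199140800996 209.20476936762995
```

The level-bar prediction, (610,118)→(769,76), matches what I see.

```bash
python3 -c "from bench import *;print(hand_in());s=sense();print(s['tool_pos'],s['tcp_rot'],s['finger_gap'])"
```

```text
the job is handed in; nothing more can be done
None
the job is handed in; nothing more can be done
```

I gripped the ball dish by its handle bar at the lowest grip setting (20 N, taken as about 10 N a side) and lifted it slowly. I turned it about 107° while carrying it and handed in with it held still over the disc, at 11.5 s on the robot's clock. It took 107° rather than exactly 90° because the tab started at about -2.5° and the lens lies at about 104.8°.

Last checks before handing in:
- **Position:** the TCP was at (501.6, 263.9, 186.4), against the disc centre measured at (501.2, 263.4).
- **Ball height:** the ball's centre works out at about 119 mm, against a lens height of about 118 mm. Lens height is the less certain figure. Seen directly from two views it came to 114–115 mm. I went with 118 because the disc's face measured 7.0 mm high, which puts the stand on the mat.
- **Tab direction:** the dish yaw was 104.8°. My readings of the direction to the lens ranged from 104° to 106°, apart from one reading of 101.9° off the edge of the stand's flat bar.
- **Level and ball:** tool tilt was about 0.1° and the bar's slope in the picture matched a level bar. The ball was within 0.5 pixel of the dish's middle.
- **Bystanders:** none of the other things appeared to have moved in the last side picture, but I checked that only by eye. The state could not be read after handing in, so nothing is confirmed past that point.

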